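# Tray up the Petri dishes by size

## Task

Get the Petri dishes ready for the incubator: put the loose lid squarely on the small dish that stands open, and slide every dish wholly into the tray of its size, the two large dishes into the wide tray and the two small ones into the narrow tray, so that all of them lie flat on the tray floors. Keep the dishes level, and leave the jar, the cups and the timer where they stand.

Things in the scene. Friction and masses are not known exactly. Their poses are not given: they have to be found in the camera images.
- wide_tray: Steel sheet tray fixed to the bench, open above and at one end (its mouth). Inside 104 mm wide, 215 mm long; floor 2 mm above the bench behind a 12 mm ramp; walls 12 mm high, 2 mm thick, flared 10 mm each side over the first 28 mm; loop handle at the back. Origin: middle of the mouth edge at bench height; x points level into the tray, z up. Holds two large dishes in line.
- narrow_tray: Steel sheet tray fixed to the bench, open above and at one end (its mouth). Inside 78 mm wide, 155 mm long; floor 2 mm above the bench behind a 12 mm ramp; walls 12 mm high, 2 mm thick, flared 10 mm each side over the first 28 mm; loop handle at the back. Origin: middle of the mouth edge at bench height; x points level into the tray, z up. Holds two small dishes in line.
- large_dish_1: Closed round Petri dish, clear plastic base under a frosted white lid, all one piece: 92 mm across over the lid, 17 mm high; the lid's skirt stands 4 mm clear of the bench. Lies flat; origin: centre of its underside, z up. One of two alike.
- large_dish_2: Closed round Petri dish, clear plastic base under a frosted white lid, all one piece: 92 mm across over the lid, 17 mm high; the lid's skirt stands 4 mm clear of the bench. Lies flat; origin: centre of its underside, z up. One of two alike.
- small_dish: Closed round Petri dish, clear plastic base under a frosted white lid, all one piece: 66 mm across over the lid, 15 mm high; the lid's skirt stands 4 mm clear of the bench. Lies flat; origin: centre of its underside, z up. A closed dish of the small size.
- open_dish: Base of the other small Petri dish, clear plastic, standing open: 56 mm across, 13 mm high, wall 2 mm. Origin: centre of its underside, z up.
- dish_lid: Loose lid of the open small dish, frosted white plastic, lying mouth down: 66 mm across outside, 62 mm inside, 11 mm high (2 mm plate on a 9 mm skirt). Origin: centre of the skirt's lower edge, z up. On the dish its plate rests on the dish's rim, its origin 4 mm above the dish's, with 3 mm of play all round.
- sample_jar: Bystander: clear upright sample jar, 46 mm across, 80 mm high, origin at the centre of its underside.
- weigh_cup: Bystander: small clear conical weighing cup that stands farther back than the dishes and trays, 46 mm across, 28 mm high, origin at the centre of its underside.
- timer: Bystander: round white mechanical timer, 70 mm across, 53 mm high, origin at the centre of its underside.
- fluted_cup: Bystander: fluted plastic cup, 47 mm across, 58 mm high, origin at the centre of its underside.
There are look-alikes about, which are no part of the job. Leave any red look-alike of the dish_lid alone.

How it is judged:
By the outcome, as a careful person would: the job done as asked, in the order asked, and still so for the second after the job is handed in, with the robot touching nothing.
It also fails if it takes over 67 s, if anything falls off the work surface, if the arm or the gripper's body presses on something with over 40 N, if the wrist force passes 120 N, or if a joint passes its speed limit or range.

## Robot

A 6-joint arm with a two-finger parallel gripper is mounted at the origin on a cart in front of the work surface, level with it; the furniture and walls round the work are solid. World frame = base frame: x ahead of the robot, y to its left, z up, the work surface at z = 0. Lengths are in m, angles in rad, forces in N, time in s.
With the tool pointing down it reaches from about 0.3 to 0.775 m from the base axis. Payload 14.6 kg.
Tool frame: the origin (TCP) lies midway between the tips of the shut fingers; the grasp point (between the pads) lies 19 mm behind it (tcp_to_grasp is the distance from the TCP to the grasp point, in m); z points along the fingers, y is the line along which they close (so a half turn about z gives the same grasp; the last joint's range is limited). The gripper opens to 94 mm and grips with 3 to 60 N. Pads are 16 mm wide; open, the fingers measure 119 mm over their backs; the gripper's body (75 mm by 177 mm) begins 78 mm behind the grasp point.
Start: joints at [-1.392, 0.3, 1.521, -0, 1.321, -0.067], TCP at [0.134, -0.533, 0.205] pointing down, gripper open.
Joint ranges: [-3.03, 3.03], [-0.79, 2.21], [0.23, 2.52], [-1.04, 4.18], [0, 3.07], [-2.55, 2.55]. Speed limits (rad/s): [2.22, 2.22, 2.57, 3.14, 3.14, 3.14].

## Interface

Orientations are given as [roll, pitch, yaw] about the fixed x, y, z axes, in that order (R = Rz(yaw) Ry(pitch) Rx(roll)).
In Python, from station import * gives the robot as it stands.
- The arm moves only by the tool send_rows, never from a script. Its argument "motion" is a list of rows, each a list of 3 entries, a list of its own where there are three numbers: the shift along the tool's x, y, z in units of 0.03 m (1.0 is 0.03 m), then the turn, a rotation vector about the tool's x, y, z in units of 0.12 rad (1.0 is 0.12 rad), then the opening, from -1 (shut) to 1 (fully open). In form: [[[x, y, z], [rx, ry, rz], grip], ...]. A call has 1 to 12 rows; each row shifts and turns the commanded pose from where the row before left it, along the tool's axes as they then stand; what a row does not reach is not made up. A row lasts 1/10 s, in which the tool goes at most 50 mm and 8.59 degrees, less where a joint would pass 70% of its speed; a pose out of reach is approached as far as the arm can. A call with a number of a shift or a turn outside -1 to 1 is refused whole. A call with a gripper value outside its range is refused whole. The fingers move at their own pace and stop on an object; "squeeze" is the grip in N (left out, the last holds). Time passes only in rows, so rows that do not move let the fingers close. It gives the time, the measured TCP pose, the force, the opening and the grip force at its end, in the units of the state.
- get_obs(): the state, without advancing time (a new reading comes with each control period).
- camera(name): name is "scene" or "top" or "wrist"; returns a dict with "pixels" (384x512x3 uint8, red, green, blue), "depth" (384x512 float32, m along the optical axis (not along the pixel's ray), 0 where there is no reading), "fx", "fy", "cx", "cy" (pixels), "rvec" (rotation vector, rad) and "tvec" (3), from world to camera coordinates, as OpenCV has them. Camera axes: x right, y down, z forward; pixel columns grow to the right and rows downward; lengths in m; the calibration is good to about 2 mm. A picture is of the moment at which its call begins.
- hand_in(): hands the job in; it is judged then, once.
The state is a dict: "time_s": time; "qpos": joint angles; "joint_vel": joint speeds; "tau": joint torques, N m; "ee_pos": TCP position; "eef_rot": TCP orientation; "force": force on the tool from outside, world axes, zero at the start; "moment": the same for the moment, N m; "grip_width": finger opening in m; "grip_force": force on a finger pad.
Only numpy, scipy, OpenCV 4.12 (cv2) and the standard library are available. Lean on these libraries where they do the work, as an engineer would, in place of code of your own. Each camera call takes 0.05 s, during which the arm holds its last target. There are 200 camera calls.

## Working session

There is one attempt and no reset: what is moved stays moved. The work goes in short steps, Python scripts to look and compute and a tool call to move; the robot and the scene stay as the last step left them, time stands still between calls to the robot, and variables do not carry over. Pictures are saved under pics/ and viewed, at most 10 in all, crops included, and the job is handed in when it is done.

Besides the shell and the picture viewer there is one more tool, called after "Emit:" by a JSON object that holds its "method" and its "body", one argument or row to a line. send_rows: Moves the arm, as the interface text tells. Its arguments: {"type":"object","properties":{"motion":{"type":"array"},"squeeze":{"type":"number"}},"required":["motion"]}

```bash
mkdir -p pics; ls; python3 - <<'E'
from station import *
import cv2,numpy as np,pickle
d={}
for n in ("top","scene"):
    c=camera(n); d[n]=c
    cv2.imwrite(f"pics/{n}0.png",cv2.resize(c["pixels"][:,:,::-1],(800,600),interpolation=cv2.INTER_CUBIC))
    R=cv2.Rodrigues(np.array(c["rvec"]))[0]; print(n,c["fx"],c["fy"],c["cx"],c["cy"],"pos",-R.T@np.array(c["tvec"]).ravel(), R.round(2).tolist())
pickle.dump(d,open("d0.pkl","wb"))
print(get_obs())
E
```

```text
pics
top 446.23340864083906 446.23340864083906 261.87626306715663 190.96737775406044 pos [0.39686509 0.14825569 1.27030929] [[-0.03, -1.0, 0.0], [-0.99, 0.03, -0.13], [0.13, -0.01, -0.99]]
scene 479.39888674542914 479.39888674542914 259.69347779187035 192.38706494562783 pos [-0.24539419  0.81130493  0.79838257] [[-0.63, -0.77, 0.0], [-0.47, 0.38, -0.8], [0.62, -0.51, -0.6]]
{'time_s': 0.1, 'qpos': array([-1.39160033e+00,  3.00387592e-01,  1.52152825e+00,  1.76754754e-06,
        1.32071192e+00, -6.66247168e-02]), 'joint_vel': array([ 0.00057622, -0.00136176, -0.00093055,  0.00048952,  0.00026596,
        0.00094079]), 'tau': array([-1.70593858e-04, -5.32648051e+01, -3.53286481e+01,  7.08786724e-02,
        2.34802708e-02, -4.84084819e-05]), 'ee_pos': array([ 0.1337849 , -0.53323034,  0.20495449]), 'eef_rot': array([-3.14055995e+00, -7.06212945e-05,  2.45820242e-01]), 'force': array([-0.62063405, -0.0728922 , -0.32616142]), 'moment': array([0.0231742 , 0.02145849, 0.01312914]), 'grip_force': 0.0, 'grip_width': 0.0937539112609109}
```

View pics/top0.png

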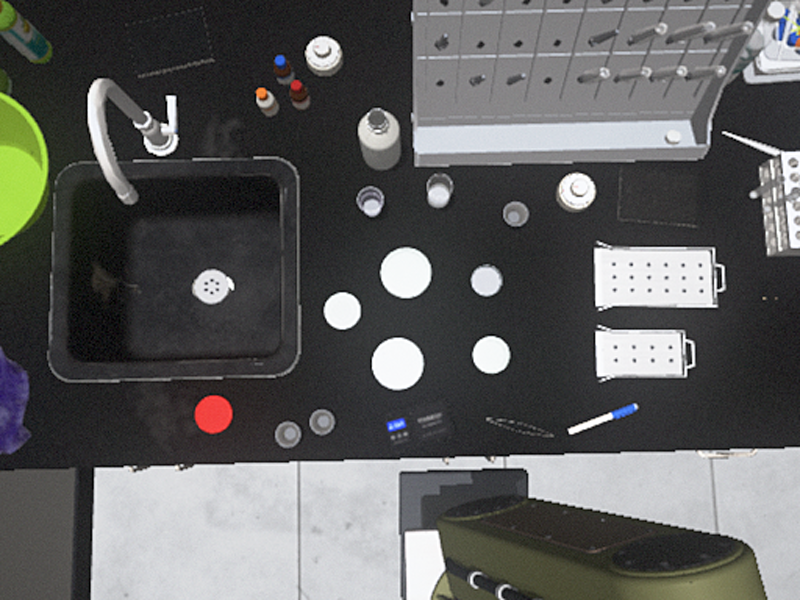

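View pics/scene0.png

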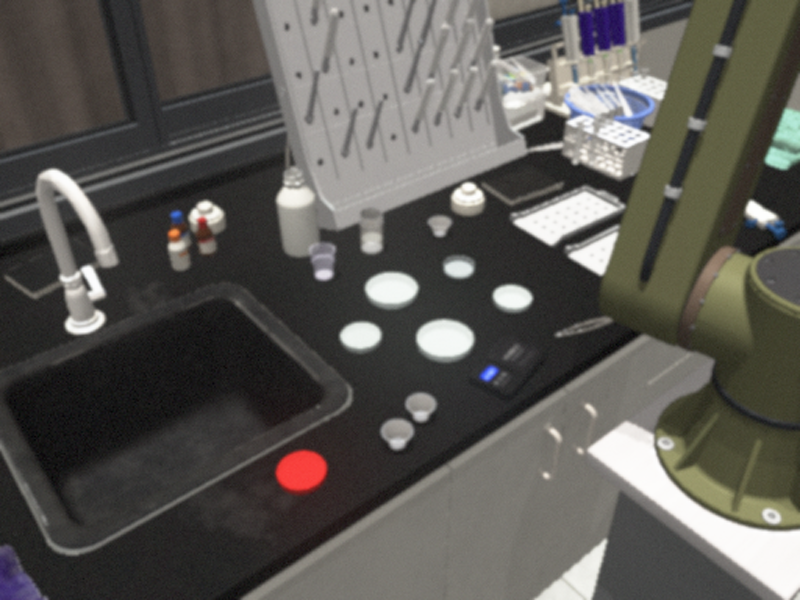

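Top view: white discs are at (405,272) and (398,363), both large, and at (342,310) and (491,355), both small. The open dish is at (487,280). The wide tray's mouth is at x≈597, rows 245–307, and the narrow tray's at x≈597, rows 330–378. The red disc at (213,414) is the decoy. The scene view shows the same objects. Of the two small discs, one is the loose lid (11 mm) and one the closed dish (15 mm), so height has to tell them apart.

```bash
cat > h.py <<'E'
import cv2,numpy as np
from scipy.spatial.transform import Rotation as Ro
def cam(c):
    R=cv2.Rodrigues(np.array(c["rvec"],float))[0]; t=np.array(c["tvec"],float).ravel(); return R,t,-R.T@t
def ray(c,uv,z):
    R,t,o=cam(c); uv=np.atleast_2d(uv).astype(float)
    d=np.c_[(uv[:,0]-c["cx"])/c["fx"],(uv[:,1]-c["cy"])/c["fy"],np.ones(len(uv))]@R
    return o+d*((z-o[2])/d[:,2])[:,None]
def proj(c,P):
    R,t,o=cam(c); q=np.atleast_2d(P)@R.T+t
    return np.c_[q[:,0]/q[:,2]*c["fx"]+c["cx"],q[:,1]/q[:,2]*c["fy"]+c["cy"]]
def pts(c):   # world point per pixel from depth
    R,t,o=cam(c); h,w=c["depth"].shape; u,v=np.meshgrid(np.arange(w),np.arange(h))
    z=c["depth"].astype(float); q=np.stack([(u-c["cx"])/c["fx"]*z,(v-c["cy"])/c["fy"]*z,z],-1)
    return (q-t)@R
def blobs(c,z,thr=170,amin=60,sat=60):
    hsv=cv2.cvtColor(c["pixels"],cv2.COLOR_RGB2HSV)
    m=((hsv[...,2]>thr)&(hsv[...,1]<sat)).astype(np.uint8)
    out=[]
    for k in cv2.findContours(m,cv2.RETR_EXTERNAL,cv2.CHAIN_APPROX_NONE)[0]:
        if cv2.contourArea(k)<amin: continue
        P=ray(c,k[:,0],z)[:,:2]; (x,y),r=cv2.minEnclosingCircle(P.astype(np.float32))
        A=np.c_[2*P,np.ones(len(P))]; s=np.linalg.lstsq(A,(P**2).sum(1),rcond=None)[0]
        r2=np.sqrt(s[2]+s[0]**2+s[1]**2); out.append((k[:,0].mean(0),s[:2],r2,np.abs(np.hypot(*(P-s[:2]).T)-r2).max(),k))
    return out
E
python3 - <<'E'
import pickle; from h import *
d=pickle.load(open("d0.pkl","rb"))
for n in ("top","scene"):
    c=d[n]; W=pts(c)
    for uv,s,r,e,k in blobs(c,0.015,150):
        if not(0.02<r<0.06 and e<0.008): continue
        m=np.zeros(c["depth"].shape,np.uint8); cv2.drawContours(m,[k],-1,1,-1); m=cv2.erode(m,np.ones((5,5)))
        z=W[m>0][:,2]
        print(n,uv.round(),"xy",s.round(4),"D",round(2*r*1e3,1),"err",round(e*1e3,1),"z",np.median(z).round(4) if len(z) else 0)
c=d["top"]; W=pts(c)
# bench height & heights at other things; wide crop
for p in [(450,300),(340,300)]: print("bench",W[int(p[1]*.64),int(p[0]*.64)].round(4))
for nm,p in dict(open=(487,280),red=(213,414),jar=(440,188),wc=(515,213),fl=(370,200),tim=(577,190),ref=(287,432),ref2=(321,420)).items():
    v,u=int(p[1]*.64),int(p[0]*.64); q=W[v-10:v+10,u-10:u+10].reshape(-1,3); print(nm,W[v,u].round(3),"zmax",q[:,2].max().round(3))
# tray: bright pixels box
hsv=cv2.cvtColor(c["pixels"],cv2.COLOR_RGB2HSV)
cr=lambda n,a,b,x,y:cv2.imwrite(n,cv2.resize(c["pixels"][a:b,x:y,::-1],None,fx=5,fy=5,interpolation=cv2.INTER_CUBIC))
cr("pics/tray.png",145,255,375,475)
c=d["scene"]; a=c["pixels"]
l=a[200:230,210:255,::-1]; r=a[175:205,305:350,::-1]
cv2.imwrite("pics/two.png",cv2.resize(np.hstack([l,r]),None,fx=8,fy=8,interpolation=cv2.INTER_CUBIC))
E
```

```text
top [254. 232.] xy [0.4448 0.1638] D 91.0 err 1.6 z 0.0175
top [314. 227.] xy [ 0.4559 -0.0044] D 64.8 err 1.7 z 0.0158
top [219. 198.] xy [0.5428 0.2616] D 65.0 err 1.5 z 0.0115
top [136. 183.] xy [0.594  0.4969] D 63.2 err 6.8 z -0.2396
top [311. 180.] xy [ 0.59   -0.0014] D 51.9 err 1.5 z 0.0026
top [259. 174.] xy [0.6098 0.1446] D 91.1 err 1.7 z 0.0178
top [369. 122.] xy [ 0.7546 -0.1769] D 66.3 err 2.1 z 0.0381
top [206.  34.] xy [1.0369 0.2909] D 65.4 err 1.8 z 0.0383
scene [230. 214.] xy [0.5355 0.2678] D 66.7 err 1.9 z 0.0093
scene [284. 217.] xy [0.4423 0.1662] D 93.6 err 3.5 z 0.0155
scene [327. 190.] xy [ 4.52e-01 -4.00e-04] D 68.0 err 3.3 z 0.0136
scene [250. 184.] xy [0.607 0.147] D 94.4 err 3.0 z 0.015
scene [293. 172.] xy [0.5763 0.0131] D 53.1 err 2.6 z 0.0003
bench [0.5576 0.064  0.0016]
bench [0.5621 0.2666 0.0094]
open [ 0.593 -0.003  0.003] zmax 0.017
red [0.366 0.494 0.015] zmax 1.27
jar [0.763 0.079 0.029] zmax 0.083
wc [ 0.717 -0.06   0.007] zmax 1.27
fl [ 0.751  0.209 -0.001] zmax 0.064
tim [ 0.746 -0.167  0.053] zmax 1.27
ref [0.329 0.365 0.004] zmax 1.27
ref2 [ 0.349  0.304 -0.   ] zmax 1.27
```

View pics/two.png

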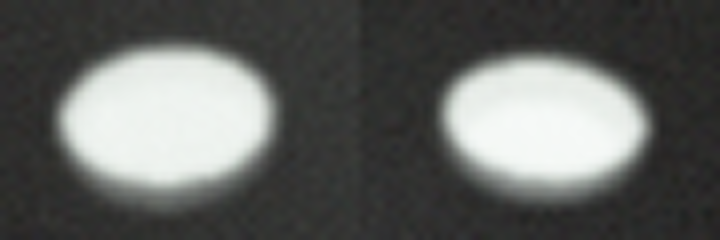

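View pics/tray.png

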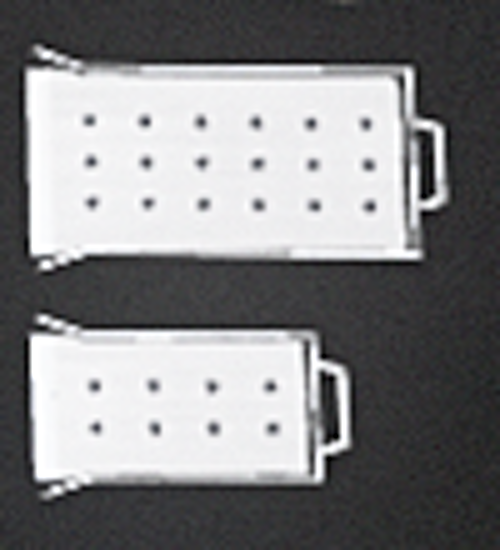

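The left small disc (top px 219,198) has its top at z≈10.5 mm in both views, so it is the loose lid. The right one (314,227) is at about 15 mm, so it is the closed dish. The crop shows both as intact white discs. The tray crop shows both mouths facing +y (image left), with the hole rows giving the tray axes.

```bash
python3 - <<'E'
import pickle; from h import *
d=pickle.load(open("d0.pkl","rb")); c=d["top"]
f=lambda p,z=0.002: ray(c,np.array(p,float)/5+[375,145]-0.4,z)[:,:2]
# holes by subpixel dark minima in upscaled crop
g=cv2.cvtColor(cv2.resize(c["pixels"][145:255,375:475],None,fx=5,fy=5,interpolation=cv2.INTER_CUBIC),cv2.COLOR_RGB2GRAY)
H=[]
for k in cv2.findContours((g<170).astype(np.uint8),cv2.RETR_LIST,cv2.CHAIN_APPROX_NONE)[0]:
    a=cv2.contourArea(k)
    if 30<a<400 and max(cv2.boundingRect(k)[2:])<22: H.append(k[:,0].mean(0))
H=np.array(H); print(len(H),H.round().tolist())
for nm,sel,mouth,back in (("wide",H[:,1]<260,(28,160),(403,163)),("narrow",H[:,1]>340,(33,406),(312,406))):
    P=f(H[sel]); P=P[(P[:,1]<0)]
    print(nm,"hole centroid",P.mean(0).round(4),"n",len(P))
    # direction: fit along rows using PCA
    u,s,v=np.linalg.svd(P-P.mean(0)); print(" axis",v[0].round(4),"mouth",f([mouth]).round(4),"back",f([back]).round(4))
for nm,a,b in (("wide walls",(230,68),(230,258)),("narrow walls",(180,333),(180,478))):
    print(nm,f([a,b],0.012).round(4).tolist())
for nm,s,z in (("lid",(219,198),.011),): print(blobs and ray(c,[s],z))
# two-view triangulated heights of the discs
for p,q in (((254,232),(284,217)),((314,227),(327,190)),((219,198),(230,214)),((259,174),(250,184)),((311,180),(293,172))):
  bt=[b for b in blobs(c,.015,150) if np.hypot(*(b[0]-p))<4][0]; bs=[b for b in blobs(d["scene"],.015,150) if np.hypot(*(b[0]-q))<4][0]
  print(p,[ (ray(c,cv2.fitEllipse(bt[4])[0],z)[0,:2]-ray(d["scene"],cv2.fitEllipse(bs[4])[0],z)[0,:2]).round(4).tolist() for z in (.006,.011,.016)], ray(c,cv2.fitEllipse(bt[4])[0],.013)[0,:2].round(4))
E
```

```text
28 [[55.0, 490.0], [272.0, 428.0], [214.0, 428.0], [155.0, 428.0], [96.0, 427.0], [270.0, 386.0], [212.0, 387.0], [94.0, 386.0], [153.0, 385.0], [46.0, 264.0], [370.0, 206.0], [314.0, 206.0], [258.0, 205.0], [203.0, 204.0], [148.0, 203.0], [92.0, 202.0], [368.0, 165.0], [313.0, 164.0], [257.0, 163.0], [202.0, 162.0], [146.0, 162.0], [91.0, 161.0], [366.0, 123.0], [311.0, 124.0], [256.0, 122.0], [201.0, 122.0], [145.0, 121.0], [89.0, 120.0]]
wide hole centroid [ 0.5901 -0.3193] n 18
 axis [0.0407 0.9992] mouth [[ 0.595  -0.2032]] back [[ 0.5874 -0.4195]]
narrow hole centroid [ 0.4457 -0.2743] n 9
 axis [-0.1919  0.9814] mouth [[ 0.4536 -0.1973]] back [[ 0.4492 -0.356 ]]
wide walls [[0.6438, -0.32], [0.534, -0.3119]]
narrow walls [[0.4921, -0.2804], [0.4106, -0.2746]]
[[0.54456838 0.26107156 0.011     ]]
(254, 232) [[-0.0041, 0.0042], [0.0, 0.0], [0.0042, -0.0041]] [0.4446 0.1638]
(314, 227) [[-0.0032, 0.0037], [0.001, -0.0008], [0.0052, -0.0054]] [ 0.4558 -0.0046]
(219, 198) [[-0.0001, 0.0004], [0.0043, -0.0035], [0.0087, -0.0074]] [0.5429 0.2618]
(259, 174) [[-0.0046, 0.0043], [-0.0, 0.0], [0.0045, -0.0042]] [0.6099 0.1446]
(311, 180) [[0.0059, -0.0067], [0.0104, -0.0112], [0.0149, -0.0157]] [ 0.5903 -0.0016]
```

The two-view heights agree: the lid's top sits 4–5 mm lower than the dish's. I'll turn to yaw π/2 (tool x = +y, tool y = +x), then go above the lid.

Emit:
{"method": "send_rows", "body": {
  "motion": [
    [[0,0,0],[0,0,-1],1],
    [[0,0,0],[0,0,-1],1],
    [[0,0,0],[0,0,-1],1],
    [[0,0,0],[0,0,-1],1],
    [[0,0,0],[0,0,-1],1],
    [[0,0,0],[0,0,-1],1],
    [[0,0,0],[0,0,-1],1],
    [[0,0,0],[0,0,-1],1],
    [[0,0,0],[0,0,-1],1],
    [[0,0,0],[0,0,-1],1],
    [[0,0,0],[0,0,-1],1],
    [[0,0,0],[0,0,-0.04],1]
  ]
}}

```text
time_s: 1.3
ee_pos: [0.1338, -0.5333, 0.2052]
eef_rot: [-3.141, -0.001, 1.573]
force: [0.1, -0.3, -0.7]
grip_width: 0.0941
grip_force: 0.0
```

Emit:
{"method": "send_rows", "body": {
  "motion": [
    [[0.95,0.5,0],[0,0,0],1],
    [[0.95,0.5,0],[0,0,0],1],
    [[0.95,0.5,0],[0,0,0],1],
    [[0.95,0.5,0],[0,0,0],1],
    [[0.95,0.5,0],[0,0,0],1],
    [[0.95,0.5,0],[0,0,0],1],
    [[0.95,0.5,0],[0,0,0],1],
    [[0.95,0.5,0],[0,0,0],1],
    [[0.95,0.5,0],[0,0,0],1],
    [[0.95,0.5,0],[0,0,0],1],
    [[0.95,0.5,0],[0,0,0],1],
    [[0.95,0.5,0],[0,0,0],1]
  ]
}}

```text
time_s: 2.5
ee_pos: [0.3142, -0.1903, 0.2055]
eef_rot: [3.141, 0.0, 1.567]
force: [0.2, 0.1, -0.4]
grip_width: 0.0941
grip_force: 0.0
```

Emit:
{"method": "send_rows", "body": {
  "motion": [
    [[0.95,0.5,0],[0,0,0],1],
    [[0.95,0.5,0],[0,0,0],1],
    [[0.95,0.5,0],[0,0,0],1],
    [[0.95,0.5,0],[0,0,0],1],
    [[0.95,0.5,0],[0,0,0],1],
    [[0.95,0.5,0],[0,0,0],1],
    [[0.95,0.5,0],[0,0,0],1],
    [[0.95,0.5,0],[0,0,0],1],
    [[0.95,0.5,0],[0,0,0],1],
    [[0.95,0.5,0],[0,0,0],1],
    [[0.95,0.5,0],[0,0,0],1],
    [[0,0,0],[0,0,0],1]
  ]
}}

```text
time_s: 3.7
ee_pos: [0.4796, 0.1244, 0.2049]
eef_rot: [-3.141, -0.0, 1.569]
force: [0.6, -0.8, 0.6]
grip_width: 0.094
grip_force: 0.0
```

```bash
python3 - <<'E'
from station import *; from h import *; import pickle
c=camera("wrist"); pickle.dump(c,open("w1.pkl","wb"))
cv2.imwrite("pics/w1.png",c["pixels"][:,:,::-1]); print(cam(c)[2],cam(c)[0].round(2).tolist())
for z in (.011,.017):
  for uv,s,r,e,k in blobs(c,z,150):
    if .02<r<.06: print(z,uv.round(),s.round(4),round(2e3*r,1),round(e*1e3,1))
E
```

```text
[0.47930399 0.20272448 0.38438448] [[1.0, -0.0, 0.0], [-0.0, -0.96, 0.27], [-0.0, -0.27, -0.96]]
0.011 [238. 273.] [ 0.4544 -0.0063] 65.6 0.8
0.011 [ 83. 279.] [ 0.2639 -0.0156] 62.9 19.4
0.011 [494. 209.] [0.7531 0.0777] 44.2 9.8
0.011 [375. 151.] [0.6103 0.1445] 92.4 0.7
0.011 [225. 134.] [0.4428 0.1637] 92.5 0.8
0.011 [33. 74.] [0.2372 0.2263] 108.4 24.0
0.011 [319.  38.] [0.542  0.2626] 65.1 0.7
0.011 [30.  6.] [0.2498 0.292 ] 41.4 16.1
0.017 [238. 273.] [ 0.4548 -0.0029] 64.5 0.8
0.017 [ 83. 279.] [ 0.2674 -0.0121] 61.9 19.0
0.017 [494. 209.] [0.7487 0.0797] 43.5 9.6
0.017 [375. 151.] [0.6082 0.1454] 91.0 0.7
0.017 [225. 134.] [0.4434 0.1644] 91.0 0.7
0.017 [33. 74.] [0.2411 0.2259] 106.7 23.7
0.017 [319.  38.] [0.541  0.2616] 64.1 0.6
0.017 [30.  6.] [0.2534 0.2905] 40.7 15.8
```

View pics/w1.png

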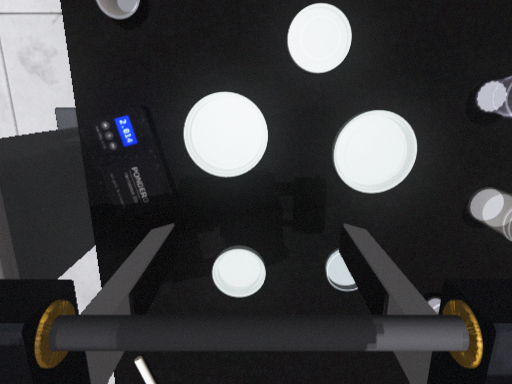

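The wrist view shows the lid at (319,38) as a plain disc with no base under it, and the closed small dish at (238,273) with a clear base. The positions agree with the top view to about 1 mm. I'll go down over the lid.

Emit:
{"method": "send_rows", "body": {
  "motion": [
    [[0.92,0.415,0],[0,0,0],1],
    [[0.92,0.415,0],[0,0,0],1],
    [[0.92,0.415,0],[0,0,0],1],
    [[0.92,0.415,0],[0,0,0],1],
    [[0.92,0.415,0.3],[0,0,0],1],
    [[0,0,1],[0,0,0],1],
    [[0,0,1],[0,0,0],1],
    [[0,0,1],[0,0,0],1],
    [[0,0,1],[0,0,0],1],
    [[0,0,1],[0,0,0],1],
    [[0,0,0.8],[0,0,0],1],
    [[0,0,0],[0,0,0],1]
  ]
}}

```text
time_s: 4.95
ee_pos: [0.5395, 0.2583, 0.0195]
eef_rot: [-3.136, 0.002, 1.568]
force: [0.0, 0.1, 0.3]
grip_width: 0.0938
grip_force: 0.0
```

Emit:
{"method": "send_rows", "body": {
  "motion": [
    [[0.08,0.05,0.27],[0,0,0],1],
    [[0,0,0.25],[0,0,0],1],
    [[0,0,0],[0,0,0],1],
    [[0,0,0],[0,0,0],1]
  ]
}}

```text
time_s: 5.35
ee_pos: [0.543, 0.2624, 0.0074]
eef_rot: [3.141, -0.0, 1.57]
force: [-0.1, 0.0, -0.1]
grip_width: 0.0937
grip_force: 0.0
```

Emit:
{"method": "send_rows", "body": {
  "motion": [
    [[0,0,0],[0,0,0],0.3],
    [[0,0,0],[0,0,0],0.2],
    [[0,0,0],[0,0,0],0.2],
    [[0,0,0],[0,0,0],0.2],
    [[0,0,0],[0,0,0],0.2],
    [[0,0,0],[0,0,0],0.2],
    [[0,0,0],[0,0,0],0.2],
    [[0,0,0],[0,0,0],0.2]
  ],
  "squeeze": 8
}}

```text
time_s: 6.15
ee_pos: [0.5428, 0.2624, 0.0069]
eef_rot: [3.142, -0.0, 1.571]
force: [-0.0, -0.2, 1.5]
grip_width: 0.0656
grip_force: 8.0
```

Emit:
{"method": "send_rows", "body": {
  "motion": [
    [[0,0,-0.5],[0,0,0],0.2],
    [[0,0,-0.9],[0,0,0],0.2],
    [[0,0,-0.9],[0,0,0],0.2],
    [[0,0,-0.9],[0,0,0],0.2],
    [[-0.8,0.22,0],[0,0,0],0.2],
    [[-0.8,0.22,0],[0,0,0],0.2],
    [[-0.8,0.22,0],[0,0,0],0.2],
    [[-0.8,0.22,0],[0,0,0],0.2],
    [[-0.8,0.22,0],[0,0,0],0.2],
    [[-0.8,0.22,0],[0,0,0],0.2],
    [[-0.5,0.22,0],[0,0,0],0.2],
    [[0,0,0],[0,0,0],0.2]
  ]
}}

```text
time_s: 7.35
ee_pos: [0.5896, 0.102, 0.1035]
eef_rot: [3.141, 0.0, 1.569]
force: [-0.3, -0.1, 0.9]
grip_width: 0.0659
grip_force: 8.0
```

```bash
python3 - <<'E'
from station import *; from h import *; import pickle
o=get_obs();c=camera("wrist"); pickle.dump(c,open("w2.pkl","wb"))
cv2.imwrite("pics/w2.png",c["pixels"][:,:,::-1]); p=o["ee_pos"];print(p,o["grip_width"],o["force"],cam(c)[2])
for z in (.013,.002,p[2]+.004):
  for uv,s,r,e,k in blobs(c,z,150):
    if .02<r<.06: print(round(z,3),uv.round(),s.round(4),round(2e3*r,1),round(e*1e3,1))
print("dish expected px",proj(c,[[.59,-.0016,.013]]).round())
E
```

```text
[0.5895778  0.10197045 0.10347268] 0.06589551076096757 [-0.27579767 -0.1239022   0.85149275] [0.58906792 0.18037365 0.28292339]
0.013 [454. 227.] [0.753  0.0742] 49.6 13.8
0.013 [259. 257.] [0.5897 0.0499] 111.9 15.2
0.013 [282. 139.] [0.609 0.148] 89.6 9.8
0.013 [ 71. 117.] [0.4413 0.1649] 92.4 0.5
0.013 [470.  73.] [0.7481 0.203 ] 45.4 19.2
0.013 [485.  22.] [0.7621 0.217 ] 42.9 3.8
0.002 [454. 227.] [0.7597 0.0699] 51.6 14.3
0.002 [259. 257.] [0.5897 0.0446] 116.4 15.8
0.002 [282. 139.] [0.6098 0.1467] 93.3 10.2
0.002 [ 71. 117.] [0.4353 0.1643] 96.1 0.5
0.002 [470.  73.] [0.7546 0.2039] 47.3 19.9
0.002 [485.  22.] [0.7691 0.2185] 44.7 3.9
0.107 [259. 257.] [0.5895 0.0956] 72.7 9.9
0.107 [282. 139.] [0.602  0.1593] 58.3 6.3
0.107 [ 71. 117.] [0.493  0.1703] 60.0 0.3
dish expected px [[259. 303.]]
```

View pics/w2.png

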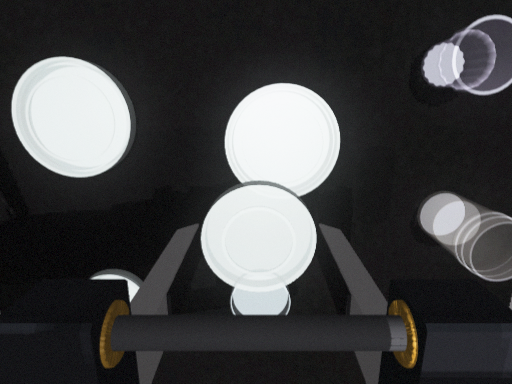

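The lid is held level, centred at (258,237), and the open dish is half hidden behind it at (260,300). I'll move past the dish to get a clear view.

Emit:
{"method": "send_rows", "body": {
  "motion": [
    [[-0.8,0,0],[0,0,0],0.2],
    [[-0.8,0,0],[0,0,0],0.2],
    [[-0.8,0,0],[0,0,0],0.2],
    [[-0.8,0,0],[0,0,0],0.2],
    [[-0.8,0,0],[0,0,0],0.2],
    [[-0.8,0,0],[0,0,0],0.2],
    [[-0.9,0,0],[0,0,0],0.2],
    [[0,0,0],[0,0,0],0.2],
    [[0,0,0],[0,0,0],0.2]
  ]
}}

```text
time_s: 8.3
ee_pos: [0.5889, -0.0668, 0.1029]
eef_rot: [-3.142, -0.0, 1.571]
force: [0.4, 0.9, -0.3]
grip_width: 0.0657
grip_force: 8.0
```

```bash
python3 - <<'E'
from station import *; from h import *; import pickle
o=get_obs();c=camera("wrist"); pickle.dump(c,open("w3.pkl","wb"))
p=o["ee_pos"];print(p,o["grip_width"],cam(c)[2])
q=proj(c,[[.59,-.0016,.013]])[0].astype(int); print(q)
hsv=cv2.cvtColor(c["pixels"],cv2.COLOR_RGB2HSV); print(hsv[q[1]-60:q[1]+60:6,q[0],2])
for z,t in ((.013,150),(.013,70),(.013,100),(.002,150),(p[2]+.004,150)):
  for uv,s,r,e,k in blobs(c,z,t):
    if .02<r<.06: print(round(z,3),t,uv.round(),s.round(4),round(2e3*r,1),round(e*1e3,1))
a=np.clip(c["pixels"].astype(int)*1,0,255).astype(np.uint8)
cv2.imwrite("pics/w3.png",cv2.resize(a[40:300,140:380,::-1],None,fx=2.2,fy=2.2,interpolation=cv2.INTER_CUBIC))
E
```

```text
[ 0.58888357 -0.06675159  0.10291446] 0.06567848194175832 [0.58835414 0.01162374 0.28239984]
[260 116]
[ 29  28  32  36 186 240 239 239 241 241 240 240 240 241 240 241  43  34
  39  39]
0.013 150 [317. 367.] [ 0.6677 -0.2444] 50.0 4.8
0.013 150 [261. 367.] [ 0.5918 -0.241 ] 75.7 23.7
0.013 150 [258. 238.] [ 0.5886 -0.1075] 100.4 0.7
0.013 150 [412. 189.] [ 0.717  -0.0617] 46.8 0.6
0.013 150 [261. 115.] [ 0.5908 -0.0012] 55.0 0.5
0.013 150 [ 88. 117.] [ 0.4538 -0.0037] 65.7 0.5
0.013 70 [264. 366.] [ 0.5929 -0.2404] 85.9 24.5
0.013 70 [352. 273.] [ 0.6721 -0.1392] 71.5 28.3
0.013 70 [164. 273.] [ 0.5051 -0.1394] 71.3 28.1
0.013 70 [258. 237.] [ 0.5885 -0.1064] 102.7 1.8
0.013 70 [412. 189.] [ 0.717  -0.0618] 48.3 0.7
0.013 70 [261. 115.] [ 0.5906 -0.0012] 55.9 0.4
0.013 70 [ 89. 117.] [ 0.4549 -0.0036] 67.8 1.5
0.013 100 [317. 367.] [ 0.6617 -0.2439] 40.2 5.4
0.013 100 [255. 367.] [ 0.5885 -0.2414] 81.5 22.5
0.013 100 [258. 238.] [ 0.5885 -0.1075] 100.9 0.6
0.013 100 [412. 189.] [ 0.7172 -0.0618] 47.7 0.6
0.013 100 [261. 115.] [ 0.5907 -0.0012] 55.5 0.5
0.013 100 [ 87. 117.] [ 0.4537 -0.0037] 66.2 0.6
0.002 150 [317. 367.] [ 0.671  -0.2548] 52.1 5.0
0.002 150 [261. 367.] [ 0.592  -0.2513] 78.8 24.6
0.002 150 [208. 367.] [ 0.521  -0.2523] 40.3 5.9
0.002 150 [258. 238.] [ 0.5886 -0.1124] 104.5 0.7
0.002 150 [412. 189.] [ 0.7223 -0.0647] 48.7 0.6
0.002 150 [261. 115.] [ 0.5909 -0.0017] 57.3 0.5
0.002 150 [ 88. 117.] [ 0.4483 -0.0043] 68.3 0.5
0.107 150 [261. 367.] [ 0.5906 -0.1529] 49.3 15.4
0.107 150 [258. 238.] [ 0.5885 -0.066 ] 65.4 0.4
0.107 150 [ 88. 117.] [0.5007 0.0016] 42.8 0.3
```

View pics/w3.png

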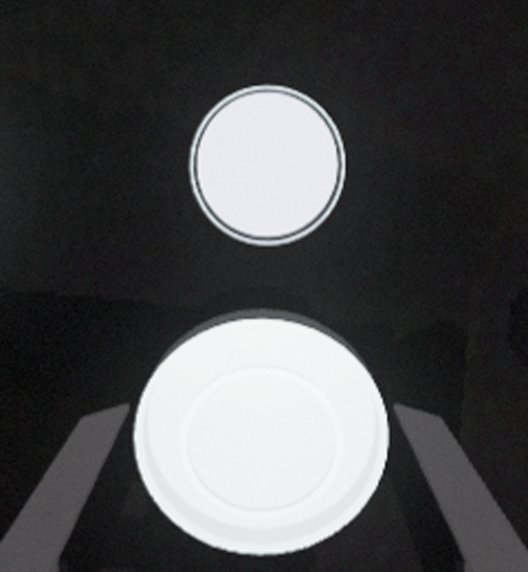

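The crop shows the open dish whole at full-image (261,115) and the lid at (258,238), both round and level. The dish centre is (0.5907, −0.0012), so the lid has to shift +2.2 mm in x and +64.8 mm in y.

Emit:
{"method": "send_rows", "body": {
  "motion": [
    [[0.72,0.073,0],[0,0,0],0.2],
    [[0.72,0,0],[0,0,0],0.2],
    [[0.72,0,0.4],[0,0,0],0.2],
    [[0,0,0.8],[0,0,0],0.2],
    [[0,0,0.8],[0,0,0],0.2],
    [[0,0,0.5],[0,0,0],0.2],
    [[0,0,0],[0,0,0],0.2],
    [[0,0,0],[0,0,0],0.2],
    [[0,0,0],[0,0,0],0.2]
  ]
}}

```text
time_s: 9.25
ee_pos: [0.5917, -0.0027, 0.0291]
eef_rot: [3.14, 0.0, 1.571]
force: [-0.1, -0.0, -0.5]
grip_width: 0.0661
grip_force: 8.0
```

Emit:
{"method": "send_rows", "body": {
  "motion": [
    [[0.02,-0.01,0.2],[0,0,0],0.2],
    [[0,0,0.2],[0,0,0],0.2],
    [[0,0,0.17],[0,0,0],0.2],
    [[0,0,0],[0,0,0],0.2],
    [[0,0,0],[0,0,0],0.2]
  ]
}}

```text
time_s: 9.75
ee_pos: [0.5907, -0.0023, 0.0106]
eef_rot: [-3.141, -0.0, 1.571]
force: [-0.2, 0.0, -0.5]
grip_width: 0.0659
grip_force: 8.0
```

The lid is down on the dish with no load on the wrist. I'll let go so it settles, then regrip lightly.

Emit:
{"method": "send_rows", "body": {
  "motion": [
    [[0,0,0],[0,0,0],0.6],
    [[0,0,0],[0,0,0],0.6],
    [[0,0,0],[0,0,0],0.6],
    [[0,0,0],[0,0,0],0.6],
    [[0,0,0.05],[0,0,0],0.6],
    [[0,0,0],[0,0,0],0.2],
    [[0,0,0],[0,0,0],0.2],
    [[0,0,0],[0,0,0],0.2],
    [[0,0,0],[0,0,0],0.2],
    [[0,0,0],[0,0,0],0.2]
  ],
  "squeeze": 5
}}

```text
time_s: 10.75
ee_pos: [0.5908, -0.0023, 0.0093]
eef_rot: [3.142, 0.0, 1.571]
force: [-0.1, 1.0, -0.2]
grip_width: 0.0667
grip_force: 5.0
```

Emit:
{"method": "send_rows", "body": {
  "motion": [
    [[-0.2,0,0],[0,0,0],0.2],
    [[-0.35,0,0],[0,0,0],0.2],
    [[-0.45,-0.2,0],[0,0,0],0.2],
    [[-0.5,-0.35,0],[0,0,0],0.2],
    [[-0.5,-0.5,0],[0,0,0],0.2],
    [[-0.5,-0.5,0],[0,0,0],0.2],
    [[-0.4,-0.6,0],[0,0,0],0.2],
    [[-0.3,-0.6,0],[0,0,0],0.2],
    [[-0.2,-0.6,0],[0,0,0],0.2],
    [[0,-0.6,0],[0,0,0],0.2],
    [[0,-0.4,0],[0,0,0],0.2],
    [[0,-0.2,0],[0,0,0],0.2]
  ]
}}

```text
time_s: 11.95
ee_pos: [0.4527, -0.105, 0.0093]
eef_rot: [-3.141, -0.0, 1.569]
force: [-0.1, -0.1, -0.5]
grip_width: 0.0664
grip_force: 5.0
```

Emit:
{"method": "send_rows", "body": {
  "motion": [
    [[0,0,0],[0,0,0],0.6],
    [[0,0,0],[0,0,0],0.6],
    [[0,0,0],[0,0,0],0.6],
    [[0,0,-0.3],[0,0,0],0.6],
    [[0,0,-0.7],[0,0,0],0.6],
    [[0,0,-0.9],[0,0,0],-0.15],
    [[0.4,0,-0.8],[0,0,0],-0.15],
    [[0.5,0,0],[0,0,0],-0.15],
    [[0.4,0,0],[0,0,0],-0.15],
    [[0,0,0],[0,0,0],-0.15],
    [[0,0,0],[0,0,0],-0.15]
  ]
}}

```text
time_s: 13.05
ee_pos: [0.4541, -0.0652, 0.09]
eef_rot: [-3.141, -0.0, 1.571]
force: [0.2, 0.3, 0.7]
grip_width: 0.0403
grip_force: 0.0
```

```bash
cat > look.py <<'E'
from station import *; from h import *; import pickle,sys
def look(z=.015,name=None,thr=150):
    o=get_obs();c=camera("wrist"); W=pts(c)
    p=o["ee_pos"];print(p.round(4),"w",round(o["grip_width"],4),"t",o["time_s"])
    for uv,s,r,e,k in blobs(c,z,thr):
        if .02<r<.06:
            m=np.zeros(c["depth"].shape,np.uint8); cv2.drawContours(m,[k],-1,1,-1); m=cv2.erode(m,np.ones((7,7)))
            q=W[m>0]; q=q[(q[:,2]<.2)]; print(uv.round(),s.round(4),"D",round(2e3*r,1),"e",round(e*1e3,1),"z med/5/95",np.percentile(q[:,2],[50,5,95]).round(4) if len(q) else 0)
    if name: cv2.imwrite("pics/"+name,c["pixels"][:,:,::-1])
    return c
E
python3 -c "
from look import *
look(name='w4.png')"
```

```text
[ 0.4541 -0.0652  0.09  ] w 0.0403 t 13.05
[467. 367.] [ 0.6667 -0.2317] D 46.2 e 4.2 z med/5/95 0
[300. 367.] [ 0.5145 -0.2304] D 50.2 e 3.8 z med/5/95 0
[256. 367.] [ 0.4513 -0.2261] D 62.2 e 13.5 z med/5/95 [0.0023 0.0013 0.0033]
[212. 367.] [ 0.3863 -0.2286] D 54.2 e 3.5 z med/5/95 0
[ 35. 367.] [ 0.2466 -0.2269] D 43.1 e 5.1 z med/5/95 [-0.8    -0.8038 -0.7966]
[257. 245.] [ 0.4528 -0.1043] D 63.5 e 5.1 z med/5/95 [0.0153 0.0142 0.0169]
[ 28. 255.] [ 0.2614 -0.1148] D 92.2 e 23.3 z med/5/95 [-0.8003 -0.8035 -0.7969]
[260. 121.] [ 0.4547 -0.0037] D 65.2 e 0.5 z med/5/95 [0.0152 0.0141 0.0168]
```

View pics/w4.png

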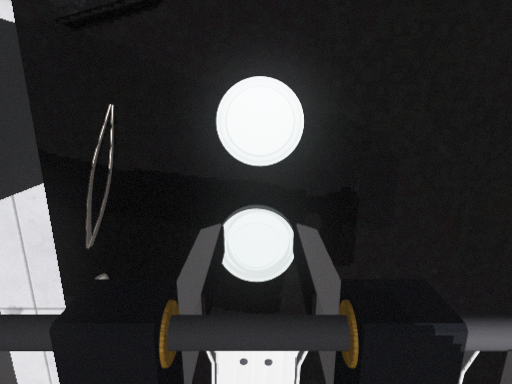

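The view shows the lidded dish at (257,245) with its top at 15.3 mm and flat, the same height as the closed dish at (260,121). So the lid is seated and the base came along with it. The narrow tray's mouth is at the bottom (257,355). I'll lower the fork behind the dish and push it in.

Emit:
{"method": "send_rows", "body": {
  "motion": [
    [[0,0,0.8],[0,0,0],-0.15],
    [[0,0,0.9],[0,0,0],-0.15],
    [[0,0,0.7],[0,0,0],-0.15],
    [[0,0,0.35],[0,0,0],-0.15],
    [[0,0,0],[0,0,0],-0.15],
    [[0,0,0],[0,0,0],-0.15]
  ]
}}

```text
time_s: 13.7
ee_pos: [0.4546, -0.0655, 0.0083]
eef_rot: [3.141, 0.0, 1.57]
force: [0.1, 0.6, 0.6]
grip_width: 0.04
grip_force: 0.0
```

Emit:
{"method": "send_rows", "body": {
  "motion": [
    [[-0.15,0,0],[0,0,0],-0.15],
    [[-0.25,0,0],[0,0,0],-0.15],
    [[-0.35,0,0],[0,0,0],-0.15],
    [[-0.4,0,0],[0,0,0],-0.15],
    [[-0.4,0,0],[0,0,0],-0.15],
    [[-0.4,-0.02,0],[0,0,0],-0.15],
    [[-0.4,-0.02,0],[0,0,0],-0.15],
    [[-0.4,-0.02,0],[0,0,0],-0.15],
    [[-0.4,-0.02,0],[0,0,0],-0.15],
    [[-0.4,-0.02,0],[0,0,0],-0.15],
    [[-0.4,0,0],[0,0,0],-0.15],
    [[-0.4,0,0],[0,0,0],-0.15]
  ]
}}

```text
time_s: 14.9
ee_pos: [0.4512, -0.1967, 0.0077]
eef_rot: [-3.142, -0.0, 1.571]
force: [0.9, 0.4, 0.0]
grip_width: 0.0399
grip_force: 0.1
```

Emit:
{"method": "send_rows", "body": {
  "motion": [
    [[-0.35,0,0],[0,0,0],-0.15],
    [[-0.4,0,0],[0,0,0],-0.15],
    [[-0.4,0,0],[0,0,0],-0.15],
    [[-0.4,0,0],[0,0,0],-0.15],
    [[-0.4,0,0],[0,0,0],-0.15],
    [[-0.3,0,0],[0,0,0],-0.15],
    [[-0.2,0,0],[0,0,0],-0.15],
    [[-0.15,0,0],[0,0,0],-0.15],
    [[-0.1,0,0],[0,0,0],-0.15],
    [[0,0,0],[0,0,0],-0.15]
  ]
}}

```text
time_s: 15.9
ee_pos: [0.4512, -0.2769, 0.0077]
eef_rot: [-3.142, 0.0, 1.571]
force: [1.0, -0.2, 0.2]
grip_width: 0.0401
grip_force: 0.0
```

```bash
cat > tray.py <<'E'
from look import *
# dish-in-tray measure: pixels whose depth height is 13..25 mm near the tray, circle from outline
def intray(c,ylim,xlim,zl=(.0135,.03)):
    W=pts(c); m=((W[...,2]>zl[0])&(W[...,2]<zl[1])&(W[...,1]>ylim[0])&(W[...,1]<ylim[1])&(W[...,0]>xlim[0])&(W[...,0]<xlim[1])).astype(np.uint8)
    m=cv2.morphologyEx(m,cv2.MORPH_OPEN,np.ones((5,5)))
    for k in cv2.findContours(m,cv2.RETR_EXTERNAL,cv2.CHAIN_APPROX_NONE)[0]:
        if cv2.contourArea(k)<300: continue
        mm=np.zeros_like(m); cv2.drawContours(mm,[k],-1,1,-1); q=W[(mm>0)&(m>0)]
        (x,y),r=cv2.minEnclosingCircle(q[:,:2].astype(np.float32)); A=np.c_[q[:,:2]-q[:,:2].mean(0),np.ones(len(q))]; g=np.linalg.lstsq(A,q[:,2],rcond=None)[0]
        print("tray dish",np.round((x,y),4),"D",round(2e3*r,1),"z",np.median(q[:,2]).round(4),"slope deg",np.degrees(np.hypot(*g[:2])).round(2))
E
python3 -c "
from tray import *
c=look(.017); intray(c,(-.4,-.2),(.40,.50))"
```

```text
[ 0.4512 -0.2769  0.0077] w 0.0401 t 15.9
[259. 361.] [ 0.4516 -0.3447] D 44.1 e 17.7 z med/5/95 [0.0107 0.0097 0.0133]
[258. 287.] [ 0.4509 -0.3031] D 50.3 e 8.0 z med/5/95 [0.0173 0.0164 0.0188]
[465. 202.] [ 0.5633 -0.2592] D 97.2 e 25.1 z med/5/95 [0.0023 0.001  0.0034]
[340. 156.] [ 0.5469 -0.2373] D 115.8 e 3.4 z med/5/95 0
[265. 141.] [ 0.4539 -0.22  ] D 68.3 e 12.1 z med/5/95 [0.002  0.0005 0.0032]
[19. 67.] [ 0.3571 -0.1809] D 53.0 e 7.9 z med/5/95 [0.0108 0.0095 0.0127]
tray dish [ 0.451  -0.3037] D 64.1 z 0.0173 slope deg 0.19
```

Emit:
{"method": "send_rows", "body": {
  "motion": [
    [[-0.1,0,0],[0,0,0],-0.15],
    [[-0.1,0,0],[0,0,0],-0.15],
    [[0,0,0],[0,0,0],-0.15],
    [[0,0,0],[0,0,0],-0.15]
  ]
}}

```text
time_s: 16.35
ee_pos: [0.4512, -0.2827, 0.0077]
eef_rot: [3.142, 0.0, 1.571]
force: [-0.8, 0.0, -0.1]
grip_width: 0.04
grip_force: 0.0
```

Emit:
{"method": "send_rows", "body": {
  "motion": [
    [[0.3,0,-0.3],[0,0,0],-0.15],
    [[0.4,0,-0.8],[0,0,0],-0.15],
    [[0.5,0,-0.9],[0,0,0],-0.15],
    [[0.5,0,-0.5],[0,0,0],-0.15],
    [[0,0,0],[0,0,0],-0.15],
    [[0,0,0],[0,0,0],-0.15]
  ]
}}

```text
time_s: 16.95
ee_pos: [0.4513, -0.2316, 0.0828]
eef_rot: [3.141, 0.0, 1.571]
force: [-0.3, -0.3, 0.9]
grip_width: 0.0399
grip_force: 0.0
```

```bash
python3 -c "
from tray import *
c=look(.017,name='w5.png'); intray(c,(-.4,-.2),(.40,.50)); intray(camera('top'),(-.4,-.1),(.40,.50))"
```

```text
[ 0.4513 -0.2316  0.0828] w 0.0399 t 16.95
[ 35. 367.] [ 0.2515 -0.3844] D 41.7 e 4.9 z med/5/95 [-0.7999 -0.8037 -0.7963]
[253. 279.] [ 0.4472 -0.2978] D 75.0 e 14.3 z med/5/95 [0.0169 0.0017 0.0185]
[426. 225.] [ 0.5861 -0.2532] D 119.3 e 27.5 z med/5/95 [0.0023 0.001  0.0034]
[265. 168.] [ 0.456  -0.2024] D 52.4 e 17.7 z med/5/95 [0.0017 0.0001 0.003 ]
[ 92. 128.] [ 0.3435 -0.1707] D 55.5 e 16.3 z med/5/95 [0.0115 0.0103 0.0126]
tray dish [ 0.4512 -0.3162] D 66.1 z 0.0173 slope deg 0.56
```

Dish 1 in the narrow tray is at (0.4512, −0.3162), top at 17.3 mm and level, so it sits on the floor. Next is the closed small dish.

Emit:
{"method": "send_rows", "body": {
  "motion": [
    [[0.9,0.03,0],[0,0,0],-0.15],
    [[0.9,0.03,0],[0,0,0],-0.15],
    [[0.9,0.02,0],[0,0,0],-0.15],
    [[0.9,0.02,0],[0,0,0],-0.15],
    [[0.9,0.02,0],[0,0,0],-0.15],
    [[0.9,0,0],[0,0,0],-0.15],
    [[0.9,0,0],[0,0,0],-0.15],
    [[0.9,0,0],[0,0,0],-0.15],
    [[0.9,0,0],[0,0,0],-0.15],
    [[0.9,0,0],[0,0,0],-0.15],
    [[0,0,0],[0,0,0],-0.15]
  ]
}}

```text
time_s: 18.15
ee_pos: [0.4545, 0.04, 0.0819]
eef_rot: [-3.14, -0.0, 1.573]
force: [-1.0, -0.3, 0.1]
grip_width: 0.04
grip_force: 0.0
```

Emit:
{"method": "send_rows", "body": {
  "motion": [
    [[0,0,0.7],[0,0,0],-0.15],
    [[0,0,0.8],[0,0,0],-0.15],
    [[0,0,0.7],[0,0,0],-0.15],
    [[0,0,0.3],[0,0,0],-0.15],
    [[0,0,0],[0,0,0],-0.15],
    [[0,0,0],[0,0,0],-0.15]
  ]
}}

```text
time_s: 18.75
ee_pos: [0.4552, 0.0379, 0.0082]
eef_rot: [3.141, 0.0, 1.57]
force: [-0.7, -0.8, -0.2]
grip_width: 0.0401
grip_force: 0.0
```

Emit:
{"method": "send_rows", "body": {
  "motion": [
    [[-0.2,0,0],[0,0,0],-0.15],
    [[-0.35,0,0],[0,0,0],-0.15],
    [[-0.45,0,0],[0,0,0],-0.15],
    [[-0.45,0,0],[0,0,0],-0.15],
    [[-0.45,0,0],[0,0,0],-0.15],
    [[-0.45,-0.02,0],[0,0,0],-0.15],
    [[-0.45,-0.02,0],[0,0,0],-0.15],
    [[-0.45,-0.02,0],[0,0,0],-0.15],
    [[-0.45,-0.02,0],[0,0,0],-0.15],
    [[-0.45,-0.02,0],[0,0,0],-0.15],
    [[-0.45,0,0],[0,0,0],-0.15],
    [[-0.45,0,0],[0,0,0],-0.15]
  ]
}}

```text
time_s: 19.95
ee_pos: [0.4518, -0.1144, 0.0077]
eef_rot: [-3.142, -0.0, 1.571]
force: [0.1, 0.5, 1.2]
grip_width: 0.0398
grip_force: 0.3
```

Emit:
{"method": "send_rows", "body": {
  "motion": [
    [[-0.45,0,0],[0,0,0],-0.15],
    [[-0.45,0,0],[0,0,0],-0.15],
    [[-0.45,0,0],[0,0,0],-0.15],
    [[-0.45,0,0],[0,0,0],-0.15],
    [[-0.4,0,0],[0,0,0],-0.15],
    [[-0.35,0,0],[0,0,0],-0.15],
    [[-0.3,0,0],[0,0,0],-0.15],
    [[-0.2,0,0],[0,0,0],-0.15],
    [[-0.1,0,0],[0,0,0],-0.15],
    [[0,0,0],[0,0,0],-0.15],
    [[0,0,0],[0,0,0],-0.15]
  ]
}}

```text
time_s: 21.05
ee_pos: [0.4518, -0.2075, 0.0077]
eef_rot: [-3.141, -0.0, 1.571]
force: [0.2, -0.4, -0.2]
grip_width: 0.04
grip_force: 0.0
```

Emit:
{"method": "send_rows", "body": {
  "motion": [
    [[-0.12,0,0],[0,0,0],-0.15],
    [[-0.1,0,0],[0,0,0],-0.15],
    [[0,0,0],[0,0,0],-0.15],
    [[0,0,0],[0,0,0],-0.15],
    [[0.3,0,-0.3],[0,0,0],-0.15],
    [[0.5,0,-0.8],[0,0,0],0.277],
    [[0.8,0,-0.9],[0,0,0],0.277],
    [[0.8,0,-0.5],[0,0,0],0.277],
    [[0,0,0],[0,0,0],0.277],
    [[0,0,0],[0,0,0],0.277]
  ]
}}

```text
time_s: 22.05
ee_pos: [0.452, -0.1419, 0.0832]
eef_rot: [3.141, 0.0, 1.572]
force: [0.5, 0.2, -0.2]
grip_width: 0.0601
grip_force: 0.0
```

```bash
python3 -c "
from tray import *
c=look(.017,name='w6.png'); intray(c,(-.282,-.2),(.40,.50))
t=camera('top')
for u in blobs(t,.017,150):
    if .03<u[2]<.06: print(u[0].round(),u[1].round(4),round(2e3*u[2],1))"
```

```text
[ 0.452  -0.1419  0.0832] w 0.0601 t 22.05
[252. 365.] [ 0.4468 -0.3   ] D 59.4 e 17.1 z med/5/95 [0.0172 0.002  0.0188]
[208. 293.] [ 0.3707 -0.2265] D 83.1 e 2.2 z med/5/95 0
[308. 293.] [ 0.5154 -0.2254] D 52.1 e 4.8 z med/5/95 0
[419. 275.] [ 0.5857 -0.2138] D 70.4 e 27.9 z med/5/95 [0.0014 0.0002 0.0026]
[257. 286.] [ 0.4514 -0.2137] D 71.6 e 10.6 z med/5/95 [0.0027 0.0008 0.018 ]
[106. 237.] [ 0.3324 -0.17  ] D 48.6 e 21.1 z med/5/95 [0.0116 0.0104 0.0128]
[ 21. 224.] [ 0.2545 -0.1624] D 103.8 e 45.9 z med/5/95 [-0.8004 -0.8036 -0.797 ]
tray dish [ 0.4519 -0.2358] D 60.9 z 0.0172 slope deg 1.54
[254. 232.] [0.4446 0.1638] 91.4
[136. 183.] [0.5933 0.4961] 64.6
[259. 174.] [0.6093 0.1446] 91.6
[495. 143.] [ 0.682 -0.529] 79.9
[369. 122.] [ 0.7541 -0.1761] 67.0
[242.  81.] [0.881  0.1889] 67.4
[101.  82.] [0.8989 0.5931] 76.5
[206.  34.] [1.0357 0.2904] 66.1
```

View pics/w6.png

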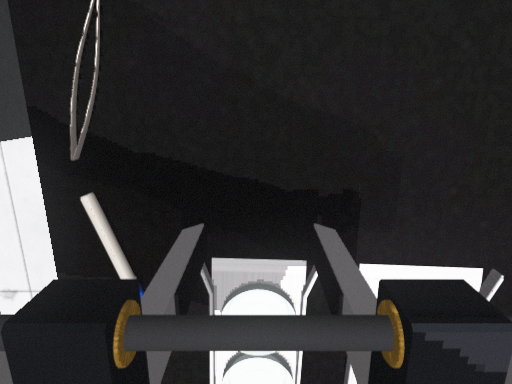

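Both small dishes lie in the narrow tray, seen through the fork at (260,300) and (258,370). I'll check them from above later. Next is large dish 2, which stands in line with the wide tray.

Emit:
{"method": "send_rows", "body": {
  "motion": [
    [[0.94,0.435,0],[0,0,0],0.277],
    [[0.94,0.435,0],[0,0,0],0.277],
    [[0.94,0.435,0],[0,0,0],0.277],
    [[0.94,0.435,0],[0,0,0],0.277],
    [[0.94,0.435,0],[0,0,0],0.277],
    [[0.94,0.435,0],[0,0,0],0.277],
    [[0.94,0.435,0],[0,0,0],0.277],
    [[0.94,0.435,0],[0,0,0],0.277],
    [[0.94,0.435,0],[0,0,0],0.277],
    [[0.94,0.435,0],[0,0,0],0.277],
    [[0.94,0.435,0],[0,0,0],0.277],
    [[0.94,0.435,0],[0,0,0],0.277]
  ]
}}

```text
time_s: 23.35
ee_pos: [0.6089, 0.1963, 0.0816]
eef_rot: [-3.14, 0.0, 1.57]
force: [1.1, 0.7, -0.3]
grip_width: 0.06
grip_force: 0.0
```

Emit:
{"method": "send_rows", "body": {
  "motion": [
    [[0,0,0.1],[0,0,0],0.277],
    [[0,0,0.7],[0,0,0],0.277],
    [[0,0,0.8],[0,0,0],0.277],
    [[0,0,0.6],[0,0,0],0.277],
    [[0,0,0.3],[0,0,0],0.277],
    [[0,0,0],[0,0,0],0.277],
    [[0,0,0],[0,0,0],0.277]
  ]
}}

```text
time_s: 24.05
ee_pos: [0.6089, 0.1957, 0.0083]
eef_rot: [3.141, -0.0, 1.57]
force: [0.5, 0.1, -0.2]
grip_width: 0.0597
grip_force: 0.0
```

```bash
python3 -c "
from tray import *
print(get_obs()['ee_pos'])
t=camera('top'); intray(t,(-.4,-.16),(.40,.50)); 
cv2.imwrite('pics/tr2.png',cv2.resize(t['pixels'][200:250,370:450,::-1],None,fx=8,fy=8,interpolation=cv2.INTER_CUBIC))"
```

```text
[0.60887269 0.19567913 0.00828842]
```

```bash
python3 -c "
from tray import *
t=camera('top'); W=pts(t)
m=(W[...,1]<-.19)&(W[...,1]>-.37)&(W[...,0]>.405)&(W[...,0]<.5)
for lo in (.0135,.0145):
  q=W[m&(W[...,2]>lo)&(W[...,2]<.03)]; print(len(q),q[:,:2].min(0),q[:,:2].max(0),np.median(q[:,2]))
# extent along y in centre strip
s=q[np.abs(q[:,0]-.4515)<.006]; print(np.sort(s[:,1]).round(4)[::8])
f=W[m&(np.abs(W[...,0]-.4515)<.01)]; print('floor/mouth', [(round(y,3), f[np.abs(f[:,1]-y)<.003][:,2].mean().round(4)) for y in np.arange(-.19,-.23,-.005)])
"
```

```text
929 [ 0.40758943 -0.36550838] [ 0.49990514 -0.19799464] 0.017395936051441394
839 [ 0.40758943 -0.3534881 ] [ 0.49990514 -0.19799464] 0.017708178220295284
[-0.3511 -0.344  -0.3383 -0.3328 -0.3274 -0.3222 -0.3166 -0.3115 -0.3051
 -0.3013 -0.2931 -0.2857 -0.2765 -0.268  -0.2634 -0.2574 -0.2496 -0.2427
 -0.2378 -0.2324 -0.2285 -0.2238 -0.2182]
floor/mouth [(np.float64(-0.19), np.float64(0.0018)), (np.float64(-0.195), np.float64(0.0009)), (np.float64(-0.2), np.float64(0.0008)), (np.float64(-0.205), np.float64(0.0017)), (np.float64(-0.21), np.float64(0.0021)), (np.float64(-0.215), np.float64(0.0065)), (np.float64(-0.22), np.float64(0.015)), (np.float64(-0.225), np.float64(0.0175)), (np.float64(-0.23), np.float64(0.0189))]
```

Emit:
{"method": "send_rows", "body": {
  "motion": [
    [[-0.2,0,0],[0,0,0],0.277],
    [[-0.35,-0.01,0],[0,0,0],0.277],
    [[-0.5,-0.02,0],[0,0,0],0.277],
    [[-0.5,-0.02,0],[0,0,0],0.277],
    [[-0.5,-0.02,0],[0,0,0],0.277],
    [[-0.5,-0.02,0],[0,0,0],0.277],
    [[-0.5,-0.02,0],[0,0,0],0.277],
    [[-0.5,-0.02,0],[0,0,0],0.277],
    [[-0.5,-0.02,0],[0,0,0],0.277],
    [[-0.5,-0.02,0],[0,0,0],0.277],
    [[-0.5,-0.02,0],[0,0,0],0.277],
    [[-0.5,-0.02,0],[0,0,0],0.277]
  ]
}}

```text
time_s: 25.35
ee_pos: [0.6021, 0.0283, 0.0077]
eef_rot: [3.142, 0.0, 1.571]
force: [-1.6, 1.4, 0.4]
grip_width: 0.0594
grip_force: 0.5
```

Emit:
{"method": "send_rows", "body": {
  "motion": [
    [[-0.5,-0.02,0],[0,0,0],0.277],
    [[-0.5,-0.02,0],[0,0,0],0.277],
    [[-0.5,-0.02,0],[0,0,0],0.277],
    [[-0.5,-0.02,0],[0,0,0],0.277],
    [[-0.5,-0.02,0],[0,0,0],0.277],
    [[-0.5,-0.02,0],[0,0,0],0.277],
    [[-0.5,-0.02,0],[0,0,0],0.277],
    [[-0.5,-0.02,0],[0,0,0],0.277],
    [[-0.5,-0.02,0],[0,0,0],0.277],
    [[-0.5,-0.02,0],[0,0,0],0.277],
    [[-0.5,-0.02,0],[0,0,0],0.277],
    [[-0.5,-0.02,0],[0,0,0],0.277]
  ]
}}

```text
time_s: 26.55
ee_pos: [0.5949, -0.1517, 0.0077]
eef_rot: [-3.142, 0.0, 1.571]
force: [-0.7, 1.0, 0.6]
grip_width: 0.0605
grip_force: 0.5
```

Emit:
{"method": "send_rows", "body": {
  "motion": [
    [[-0.5,-0.02,0],[0,0,0],0.277],
    [[-0.5,-0.02,0],[0,0,0],0.277],
    [[-0.5,-0.02,0],[0,0,0],0.277],
    [[-0.5,-0.02,0],[0,0,0],0.277],
    [[-0.5,-0.02,0],[0,0,0],0.277],
    [[-0.5,-0.02,0],[0,0,0],0.277],
    [[-0.5,-0.02,0],[0,0,0],0.277],
    [[-0.5,-0.02,0],[0,0,0],0.277],
    [[-0.4,0,0],[0,0,0],0.277],
    [[-0.3,0,0],[0,0,0],0.277],
    [[-0.2,0,0],[0,0,0],0.277],
    [[-0.1,0,0],[0,0,0],0.277]
  ]
}}

```text
time_s: 27.75
ee_pos: [0.5901, -0.3008, 0.0077]
eef_rot: [-3.141, -0.0, 1.57]
force: [0.3, 0.7, 0.9]
grip_width: 0.0601
grip_force: 0.3
```

Emit:
{"method": "send_rows", "body": {
  "motion": [
    [[-0.25,0,0],[0,0,0],0.277],
    [[-0.2,0,0],[0,0,0],0.277],
    [[-0.15,0,0],[0,0,0],0.277],
    [[-0.1,0,0],[0,0,0],0.277],
    [[0,0,0],[0,0,0],0.277],
    [[0,0,0],[0,0,0],0.277],
    [[0.3,0,-0.3],[0,0,0],0.277],
    [[0.6,0,-0.8],[0,0,0],0.277],
    [[0.8,0,-0.9],[0,0,0],0.277],
    [[0.8,0,-0.5],[0,0,0],0.277],
    [[0.9,-0.4,0],[0,0,0],0.277],
    [[0.9,-0.5,0],[0,0,0],0.277]
  ]
}}

```text
time_s: 28.95
ee_pos: [0.5631, -0.1907, 0.084]
eef_rot: [3.14, 0.001, 1.571]
force: [0.5, -1.0, 0.6]
grip_width: 0.0597
grip_force: 0.0
```

```bash
cat > span.py <<'E'
from tray import *
def span(t,x0,y0,y1):
    W=pts(t); f=W[(np.abs(W[...,0]-x0)<.01)]
    print([(round(y,3), round(float(np.median(f[np.abs(f[:,1]-y)<.003][:,2])),4)) for y in np.arange(y0,y1,-.006)])
E
python3 -c "
from span import *
print(get_obs()['ee_pos']); c=camera('wrist'); intray(c,(-.45,-.2),(.53,.65)); span(camera('top'),.588,-.29,-.44)"
```

```text
[ 0.56310142 -0.19072178  0.08398387]
tray dish [ 0.5898 -0.3593] D 90.9 z 0.0194 slope deg 0.16
  return _methods._mean(a, axis=axis, dtype=dtype,
  ret = ret.dtype.type(ret / rcount)
```

Large dish 2 is seated: top at 19.4 mm, level, centre near y = −0.362. I'll swing the fork behind large dish 1 with a 35° heading, to push it diagonally into line with the wide tray.

Emit:
{"method": "send_rows", "body": {
  "motion": [
    [[0.9,-0.34,0],[0,0,0],0.277],
    [[0.9,-0.34,0],[0,0,0],0.277],
    [[0.9,-0.34,0],[0,0,0],0.277],
    [[0.9,-0.34,0],[0,0,0],0.277],
    [[0.9,-0.34,0],[0,0,0],0.277],
    [[0.9,-0.34,0],[0,0,0],0.277],
    [[0.9,-0.34,0],[0,0,0],0.277],
    [[0.9,-0.34,0],[0,0,0],0.277],
    [[0.9,-0.34,0],[0,0,0],0.277],
    [[0.9,-0.34,0],[0,0,0],0.277],
    [[0.9,-0.34,0],[0,0,0],0.277],
    [[0.9,-0.34,0],[0,0,0],0.277]
  ]
}}

```text
time_s: 30.25
ee_pos: [0.4406, 0.1327, 0.0834]
eef_rot: [3.14, -0.0, 1.571]
force: [0.1, 1.0, 0.3]
grip_width: 0.06
grip_force: 0.0
```

Emit:
{"method": "send_rows", "body": {
  "motion": [
    [[0.8,-0.28,0],[0,0,0],0.277],
    [[0.8,-0.28,0],[0,0,0],0.277],
    [[0.8,-0.28,0],[0,0,0],0.277],
    [[0,0,0],[0,0,-1],0.277],
    [[0,0,0],[0,0,-1],0.277],
    [[0,0,0],[0,0,-1],0.277],
    [[0,0,0],[0,0,-1],0.277],
    [[0,0,0],[0,0,-1],0.277],
    [[0,0,0],[0,0,-0.09],0.277],
    [[0,0,0],[0,0,0],0.277],
    [[0,0,0],[0,0,0],0.277]
  ]
}}

```text
time_s: 31.35
ee_pos: [0.4157, 0.2036, 0.083]
eef_rot: [3.141, 0.0, 2.179]
force: [-0.2, -0.7, 0.0]
grip_width: 0.0599
grip_force: 0.0
```

```bash
python3 -c "
from tray import *
c=look(.017); print(get_obs()['eef_rot'])"
```

```text
[0.4157 0.2036 0.083 ] w 0.0599 t 31.35
[259. 258.] [0.4433 0.1647] D 90.6 e 4.4 z med/5/95 [0.0173 0.0163 0.0188]
[ 20. 225.] [0.2911 0.081 ] D 78.1 e 28.3 z med/5/95 [-0.7999 -0.8032 -0.7966]
[254.  32.] [0.3438 0.3012] D 43.6 e 1.9 z med/5/95 [0.0143 0.0011 0.0262]
[79. 13.] [0.2416 0.2448] D 65.6 e 31.1 z med/5/95 [-0.8004 -0.8035 -0.7974]
[3.14142436e+00 4.10790376e-05 2.17917723e+00]
```

Emit:
{"method": "send_rows", "body": {
  "motion": [
    [[0,0,0.7],[0,0,0],0.277],
    [[0,0,0.8],[0,0,0],0.277],
    [[0,0,0.7],[0,0,0],0.277],
    [[0,0,0.3],[0,0,0],0.277],
    [[0,0,0],[0,0,0],0.277],
    [[0,0,0],[0,0,0],0.277]
  ]
}}

```text
time_s: 32.0
ee_pos: [0.416, 0.2037, 0.0084]
eef_rot: [3.141, 0.0, 2.181]
force: [-0.2, -0.9, 0.7]
grip_width: 0.0601
grip_force: 0.0
```

Emit:
{"method": "send_rows", "body": {
  "motion": [
    [[-0.15,0,0],[0,0,0],0.277],
    [[-0.3,0,0],[0,0,0],0.277],
    [[-0.45,0,0],[0,0,0],0.277],
    [[-0.5,0,0],[0,0,0],0.277],
    [[-0.5,0,0],[0,0,0],0.277],
    [[-0.5,0,0],[0,0,0],0.277],
    [[-0.5,0,0],[0,0,0],0.277],
    [[-0.5,0,0],[0,0,0],0.277],
    [[-0.5,0,0],[0,0,0],0.277],
    [[-0.5,0,0],[0,0,0],0.277],
    [[-0.5,0,0],[0,0,0],0.277],
    [[-0.5,0,0],[0,0,0],0.277]
  ]
}}

```text
time_s: 33.2
ee_pos: [0.5092, 0.0698, 0.0077]
eef_rot: [-3.142, -0.0, 2.181]
force: [-0.6, 0.9, 0.3]
grip_width: 0.0601
grip_force: 0.5
```

Emit:
{"method": "send_rows", "body": {
  "motion": [
    [[-0.5,0,0],[0,0,0],0.277],
    [[-0.5,0,0],[0,0,0],0.277],
    [[-0.5,0,0],[0,0,0],0.277],
    [[-0.5,0,0],[0,0,0],0.277],
    [[-0.5,0,0],[0,0,0],0.277],
    [[-0.5,0,0],[0,0,0],0.277],
    [[-0.4,0,0],[0,0,0],0.277],
    [[-0.3,0,0],[0,0,0],0.277],
    [[-0.2,0,0],[0,0,0],0.277],
    [[-0.1,0,0],[0,0,0],0.277],
    [[0,0,0],[0,0,0],0.277],
    [[0,0,0],[0,0,0],0.277]
  ]
}}

```text
time_s: 34.4
ee_pos: [0.5771, -0.0272, 0.0077]
eef_rot: [-3.141, -0.0, 2.182]
force: [0.4, 0.2, 0.1]
grip_width: 0.0599
grip_force: 0.0
```

Emit:
{"method": "send_rows", "body": {
  "motion": [
    [[0.5,0,0],[0,0,0],0.277],
    [[0,0,-0.9],[0,0,0],0.277],
    [[0,0,0],[0,0,1],0.277],
    [[0,0,0],[0,0,1],0.277],
    [[0,0,0],[0,0,1],0.277],
    [[0,0,0],[0,0,1],0.277],
    [[0,0,0],[0,0,1],0.277],
    [[0,0,0],[0,0,0.09],0.277],
    [[0.1,0.55,0],[0,0,0],0.277],
    [[0.1,0.55,0],[0,0,0],0.277],
    [[0,0,0],[0,0,0],0.277],
    [[0,0,0],[0,0,0],0.277]
  ]
}}

```text
time_s: 35.6
ee_pos: [0.601, -0.0087, 0.0344]
eef_rot: [-3.141, -0.0, 1.573]
force: [0.1, -0.5, -1.5]
grip_width: 0.0601
grip_force: 0.0
```

```bash
python3 -c "
from tray import *
c=look(.017); print(get_obs()['eef_rot'])"
```

```text
[ 0.601  -0.0087  0.0344] w 0.0601 t 35.6
[260. 285.] [ 0.6012 -0.051 ] D 74.3 e 16.4 z med/5/95 [0.0173 0.0163 0.0187]
[-3.14070199e+00 -7.15933877e-05  1.57231563e+00]
```

Emit:
{"method": "send_rows", "body": {
  "motion": [
    [[0,0,0.6],[0,0,0],0.277],
    [[0,0,0.28],[0,0,0],0.277],
    [[0,0,0],[0,0,0],0.277],
    [[-0.2,0,0],[0,0,0],0.277],
    [[-0.35,0,0],[0,0,0],0.277],
    [[-0.5,-0.02,0],[0,0,0],0.277],
    [[-0.5,-0.02,0],[0,0,0],0.277],
    [[-0.5,-0.02,0],[0,0,0],0.277],
    [[-0.5,-0.02,0],[0,0,0],0.277],
    [[-0.5,-0.02,0],[0,0,0],0.277],
    [[-0.5,-0.02,0],[0,0,0],0.277],
    [[-0.5,-0.02,0],[0,0,0],0.277]
  ]
}}

```text
time_s: 36.85
ee_pos: [0.5974, -0.132, 0.0083]
eef_rot: [3.142, -0.0, 1.571]
force: [0.8, 1.5, 0.5]
grip_width: 0.0598
grip_force: 0.5
```

Emit:
{"method": "send_rows", "body": {
  "motion": [
    [[-0.5,-0.02,0],[0,0,0],0.277],
    [[-0.5,-0.02,0],[0,0,0],0.277],
    [[-0.5,-0.02,0],[0,0,0],0.277],
    [[-0.5,-0.02,0],[0,0,0],0.277],
    [[-0.4,-0.02,0],[0,0,0],0.277],
    [[-0.3,-0.01,0],[0,0,0],0.277],
    [[-0.2,0,0],[0,0,0],0.277],
    [[-0.15,0,0],[0,0,0],0.277],
    [[-0.1,0,0],[0,0,0],0.277],
    [[0,0,0],[0,0,0],0.277],
    [[0,0,0],[0,0,0],0.277]
  ]
}}

```text
time_s: 37.95
ee_pos: [0.5942, -0.2249, 0.0083]
eef_rot: [-3.142, -0.0, 1.571]
force: [0.0, 0.5, -0.4]
grip_width: 0.0601
grip_force: 0.0
```

Emit:
{"method": "send_rows", "body": {
  "motion": [
    [[0.3,0,0],[0,0,0],0.277],
    [[0.4,0,-0.5],[0,0,0],0.277],
    [[0.8,0,-0.8],[0,0,0],0.277],
    [[0.9,0,-0.9],[0,0,0],0.277],
    [[0.9,-0.4,-0.5],[0,0,0],0.277],
    [[0.9,-0.4,-0.5],[0,0,0],0.277],
    [[0.9,-0.4,-0.5],[0,0,0],0.277],
    [[0.9,-0.4,0],[0,0,0],0.277],
    [[0.9,-0.4,0],[0,0,0],0.277],
    [[0.9,-0.4,0],[0,0,0],0.277],
    [[0.9,-0.4,0],[0,0,0],0.277],
    [[0.9,0,0],[0,0,0],0.277]
  ]
}}

```text
time_s: 39.15
ee_pos: [0.5088, 0.0648, 0.1206]
eef_rot: [3.141, -0.0, 1.571]
force: [0.7, 0.2, 0.7]
grip_width: 0.06
grip_force: 0.0
```

```bash
python3 -W ignore -c "
from span import *
print(get_obs()['ee_pos']); t=camera('top'); span(t,.589,-.195,-.43); span(t,.4515,-.19,-.37)
cv2.imwrite('pics/fin.png',cv2.resize(t['pixels'][145:255,370:480,::-1],None,fx=5,fy=5,interpolation=cv2.INTER_CUBIC))"
```

```text
[0.50882881 0.0648324  0.12061912]
[(np.float64(-0.195), -0.0003), (np.float64(-0.201), 0.0014), (np.float64(-0.207), 0.0015), (np.float64(-0.213), 0.0023), (np.float64(-0.219), 0.0039), (np.float64(-0.225), 0.0157), (np.float64(-0.231), 0.0195), (np.float64(-0.237), 0.0197), (np.float64(-0.243), 0.0192), (np.float64(-0.249), 0.0197), (np.float64(-0.255), 0.0185), (np.float64(-0.261), 0.0175), (np.float64(-0.267), 0.0189), (np.float64(-0.273), 0.0205), (np.float64(-0.279), 0.0202), (np.float64(-0.285), 0.019), (np.float64(-0.291), 0.0209), (np.float64(-0.297), 0.0197), (np.float64(-0.303), 0.0195), (np.float64(-0.309), 0.0188), (np.float64(-0.315), 0.0157), (np.float64(-0.321), 0.0166), (np.float64(-0.327), 0.0192), (np.float64(-0.333), 0.0214), (np.float64(-0.339), 0.0189), (np.float64(-0.345), 0.0199), (np.float64(-0.351), 0.0201), (np.float64(-0.357), 0.0189), (np.float64(-0.363), 0.0191), (np.float64(-0.369), 0.0202), (np.float64(-0.375), 0.0186), (np.float64(-0.381), 0.0206), (np.float64(-0.387), 0.0198), (np.float64(-0.393), 0.0206), (np.float64(-0.399), 0.0205), (np.float64(-0
[... 328 characters left out ...]
(-0.226), 0.0172), (np.float64(-0.232), 0.0181), (np.float64(-0.238), 0.017), (np.float64(-0.244), 0.0174), (np.float64(-0.25), 0.0177), (np.float64(-0.256), 0.0172), (np.float64(-0.262), 0.0187), (np.float64(-0.268), 0.0178), (np.float64(-0.274), 0.017), (np.float64(-0.28), 0.0174), (np.float64(-0.286), 0.0173), (np.float64(-0.292), 0.0167), (np.float64(-0.298), 0.0192), (np.float64(-0.304), 0.0179), (np.float64(-0.31), 0.019), (np.float64(-0.316), 0.0171), (np.float64(-0.322), 0.017), (np.float64(-0.328), 0.0171), (np.float64(-0.334), 0.0179), (np.float64(-0.34), 0.0168), (np.float64(-0.346), 0.0174), (np.float64(-0.352), 0.0121), (np.float64(-0.358), 0.0002), (np.float64(-0.364), 0.0002)]
```

View pics/fin.png

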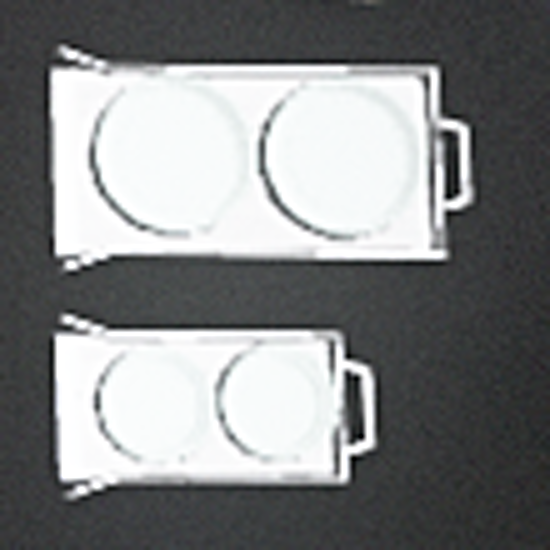

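The crop shows two large dishes in the wide tray, at (168,155) and (340,160), and two small ones in the narrow tray, at (152,405) and (268,405). All are past the ramps, with tops at 19 mm and 17 mm, so they lie flat on the floors. The arm is clear, so I'll hand in.

```bash
python3 -c "
from station import *
print(hand_in())"
```

```text
the job is handed in; nothing more can be done
None
```

I handed the job in at about 39 s of the 67 s allowed: the lid sits level on the open small dish, and in the last top-camera view all four dishes lay flat past the ramps in the trays of their size; I planned paths clear of the jar, cups and timer, but did not re-measure them at the end.

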